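Raise the candling hood's window to the pointer

TASK

Push the candling hood's sloping counterweighted window gently up from beneath its lip until the lip is level with the pointer on the side rail, then take the hand away and leave it standing there. Use the closed or spread fingertips only: do not pinch the lip, do not shift the pointer, and leave the other things on the table where they are.

Things in the scene. Friction and masses are not known exactly. Their poses are not given: they have to be found in the camera images.
- sash (a joint): How far the clear window has slid up its slope, m: 0 shut, 0.170 at the top stop; starts at 0 to 0.03. It slides along the hood's front, which leans away from the robot at 45 degrees. A counterweight roughly balances it: it stays where it is left and takes 3 to 6 N along the slope to move either way. Of its lip, sash_c1 is the lower half (6 mm), sash_c2 the upper, whose front is set back 6 mm.
- lip_edge (a point): Middle of the front edge of the window's lip, a plain dark steel ledge along the window's bottom edge, 260 mm long (y), 12 mm thick, sticking out 42 mm square to the slope. The point is half-way through the thickness: the underside is 6 mm along -z. Axes: z up the slope (up and away from the robot, 45 degrees, the way it slides), x into the hood (down and away, 45 degrees), y along the lip.
- mark (a point): Tip of the pointer, a dark steel clip standing 32 mm out on the side rail past the lip's +y end, set 0.07 to 0.155 m up the window's travel. Same axes as the lip's point: the lip is level when both points have the same place along z (the slope). The tip is 9 mm beyond the lip's end and does not obstruct it; it slides on the rail if pushed (8 N).
- hood: Candling hood, fixed: white, clear panes, 310 mm deep, 360 wide, 305 high; origin under its centre, x away from the robot, z up. Sloping front from x = -160 mm, 50 mm high (upright sill below), back to x = 95 mm, 305 high. The lip's middle is 55 mm up this slope when shut; between lip and foot is only a flat sill plate, 4 mm behind the slope, so the space beneath the lip is free.
- egg_holder: Green open egg holder, bowl 60 mm wide, 40 mm high, loose, in front of the hood's +y end; origin under its centre.
- torch: Steel pocket torch standing on end, 32 mm wide, 112 mm high, loose, in front of the hood's -y end; origin under its centre.
- wand: Slim blue candling wand lying on the table beside the hood's +y side, 190 mm long (along its x), 22 mm thick, loose; origin on the table about its middle.
- turner_tray: Orange egg turner tray, 160 x 120 x 35 mm, loose, beside the hood's -y side; origin under its centre.

How it is judged:
By the outcome, as a careful person would: the job done as asked, in the order asked, and still so for the second after the job is handed in, with the robot touching nothing.
It also fails if it takes over 38 s, if anything falls off the work surface, if the arm or the gripper's body presses on something with over 40 N, if the wrist force passes 120 N, or if a joint passes its speed limit or range.

ROBOT

A 7-joint arm with a two-finger parallel gripper is mounted at the origin on the work surface. World frame = base frame: x ahead of the robot, y to its left, z up, the work surface at z = 0. Lengths are in m, angles in rad, forces in N, time in s.
With the tool pointing down it reaches from about 0.425 to 0.875 m from the base axis. Payload 8.4 kg.
Tool frame: the origin (TCP) lies where the fingers leave the gripper's body, on its centre line; the fingertips stand ctrl.nose_length ahead of it and the grasp point (between the pads) lies 51 mm ahead of it (ctrl.nose_length is the distance from the TCP to the fingertips, in m); x points along the fingers, z is the direction in which the jaws open and shut, and the axes are right-handed (so a half turn about x gives the same grasp; the last joint's range is limited). The gripper opens to 87 mm and grips with 3 to 60 N. Pads are 19 mm wide; open, the fingers measure 117 mm over their backs; the gripper's body (75 mm by 190 mm) begins 51 mm behind the grasp point.
Start: joints at [-1.392, 0.333, 0.04, 1.465, -0.013, 1.343, -0.059], TCP at [0.178, 0.625, 0.292] pointing down, gripper open.
Joint ranges: [-2.58, 2.58], [-0.38, 2.09], [-1.3, 1.39], [0.25, 2.4], [-1.5, 4.64], [0.08, 2.09], [-2.65, 2.65]. Speed limits (rad/s): [2.22, 2.22, 2.79, 2.79, 3.14, 3.14, 3.14].

INTERFACE

Orientations are given as a 3x3 rotation matrix whose columns are the frame's x, y, z axes.
In Python, from station import ctrl, camera, camera_model, finder gives the robot as it stands.
- The arm moves only by the shell command python3 -m pendant 'ROWS' [FORCE]. ROWS is JSON, a list of rows, each an object with "xyz": the shift along the tool's x, y, z in mm, a list of three; "rotation": the turn, a rotation vector about the tool's x, y, z in rad, a list of three; "gripper": the finger opening in mm, from 0 to 87. A call has 1 to 8 rows; each row is the pose to reach, as a shift and turn from the pose commanded when the call began, along the tool's axes at that moment; what a row does not reach only later rows make up. A row lasts 1/8 s, in which the tool goes at most 62.5 mm and 10.7 degrees, less where a joint would pass 70% of its speed; a pose out of reach is approached as far as the arm can. A call with a gripper value outside its range is refused whole. The fingers move at their own pace and stop on an object; FORCE is the grip in N (left out, the last holds). Time passes only in rows, so rows that repeat a pose let the fingers close. It gives the time, the measured TCP pose, the force and the opening at its end, in the units of the state.
- ctrl.sense(): the state, without advancing time (a new reading comes with each control period).
- camera(name): name is "scene" or "top" or "wrist"; returns the picture (400x640x3 uint8, red, green, blue); there is no depth.
- camera_model(name): a dict with "fx", "fy", "cx", "cy" (pixels), "dist_coeffs" ([k1, k2, p1, p2, k3] as OpenCV has them; the pictures are not rectified), "position" and "attitude" of the camera in the world. Camera axes: x right, y up, looking along -z (the intrinsics and any distortion apply to the point x, -y, -z); pixel columns grow to the right and rows downward; lengths in m; the calibration is good to about 2 mm. A picture is of the moment at which its call begins: read the wrist's pose just before it. camera_model takes no time and is no camera call; for the wrist camera it gives the pose at the moment of the call.
- ctrl.hand_in(): hands the job in, once; it reports no verdict.
Trained networks look in the newest picture that a camera, given by its name, has taken for a name from the list of things; names that differ only in an ending like _2 or _b are one class to them, and where a whole thing is asked for, a point or a joint stands for the part that bears it (a point fixed in the world has none). Each returns a list of dicts, best first, with "confidence" (0 to 1); they miss things now and then, are a little off and sometimes report something else, mostly with a low value. They report only what shows in the picture. A call takes as long as a camera call.
- finder.spot_in(camera, label): "extent" ([left, top, right, bottom] in pixels, round what is visible of it).
- finder.masks_of(camera, label): "mask" (400x640 bool, what is visible of it) and "extent" ([left, top, right, bottom] in pixels, round what is visible of it).
The state is a dict: "time": time; "joints": joint angles; "qvel": joint speeds; "joint_efforts": joint torques, N m; "eef_pos": TCP position; "tool_rot": TCP orientation; "force": force on the tool from outside, world axes, zero at the start; "wrist_torque": the same for the moment, N m; "gripper_width": finger opening in m.
Only numpy, scipy, OpenCV 4.12 (cv2) and the standard library are available. Lean on these libraries where they do the work, as an engineer would, in place of code of your own. Each camera call takes 0.05 s, during which the arm holds its last target.

## Working session

There is one attempt and no reset: what is moved stays moved. The work goes in short steps, Python scripts to look and compute and a shell command to move; the robot and the scene stay as the last step left them, time stands still between calls to the robot, and variables do not carry over. Pictures are saved under pics/ and viewed, and the job is handed in when it is done.

```bash
ls; mkdir -p pics
python3 - <<'E'
from station import ctrl,camera,camera_model,finder
import cv2,numpy as np
print(ctrl.sense(), ctrl.nose_length)
for n in ['scene','top','wrist']:
    im=camera(n); cv2.imwrite(f'pics/{n}0.png',im[:,:,::-1]); print(n,camera_model(n))
E
```

```text
pics
{'time': 0.0, 'joints': array([-1.39221247,  0.3338753 ,  0.03986558,  1.46630223, -0.01336939,
        1.34327713, -0.05849493]), 'qvel': array([ 0.00081369,  0.00148013,  0.00045146, -0.00182779, -0.00046794,
        0.00126438, -0.00129657]), 'joint_efforts': array([ 1.05306322e-04, -6.56356144e+01,  1.33534145e+00, -4.03799200e+01,
       -5.96879725e-02,  4.47654014e-02,  1.28384549e-04]), 'eef_pos': array([0.17817211, 0.62472444, 0.29136693]), 'tool_rot': array([[-3.07058866e-04, -9.61666129e-01,  2.74222831e-01],
       [-1.56682919e-03,  2.74222970e-01,  9.61664862e-01],
       [-9.99998725e-01, -1.34372614e-04, -1.59096915e-03]]), 'force': array([0.3574054 , 0.34456839, 0.55177598]), 'wrist_torque': array([ 0.01534954, -0.07357522,  0.05587907]), 'gripper_width': 0.08714504601172067} 0.0697
scene {'fx': 429.3471744962006, 'fy': 429.3471744962006, 'cx': 315.74481826249746, 'cy': 199.41887505764817, 'dist_coeffs': array([0.00623318, 0.        , 0.        , 0.        , 0.        ]), 'position': array([ 0.31405125, -0.82843313,  0.96149439]), 'attitude': array([[ 0.9625061 
[... 279 characters left out ...]
  0.        ,  0.        ,  0.        ]), 'position': array([0.35306784, 0.030623  , 1.19866988]), 'attitude': array([[ 0.02052663,  0.98527001, -0.16976945],
       [-0.99950027,  0.02430548,  0.02021026],
       [ 0.02403889,  0.16926976,  0.98527655]])}
wrist {'fx': 359.1788070213322, 'fy': 359.1788070213322, 'cx': 317.53327624586683, 'cy': 203.57300918846937, 'dist_coeffs': array([0.00649495, 0.        , 0.        , 0.        , 0.        ]), 'position': array([0.10018981, 0.64593391, 0.38326609]), 'attitude': array([[ 2.73952358e-01, -9.20258974e-01, -2.79416402e-01],
       [ 9.61743241e-01,  2.62072341e-01,  7.97999158e-02],
       [-2.09278038e-04, -2.90588212e-01,  9.56848184e-01]])}
```

View pics/scene0.png

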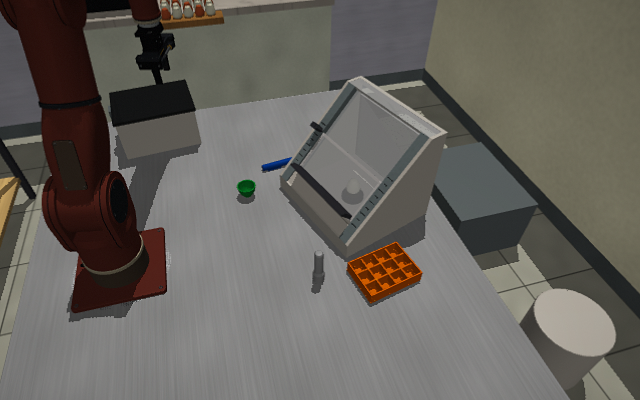

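View pics/top0.png

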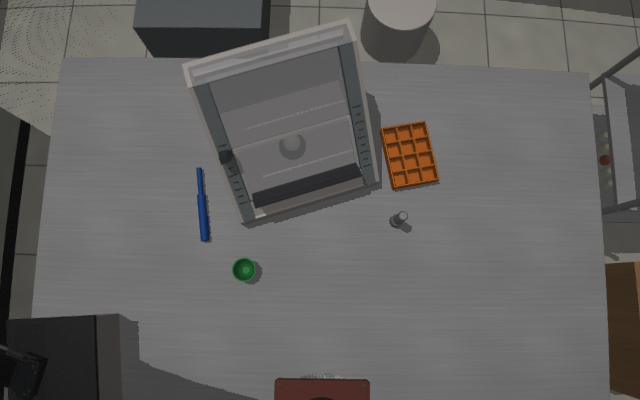

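Run:
```python
from station import ctrl,camera,camera_model,finder
import cv2,numpy as np
for n in ['scene','top']:
  for l in ['sash','lip_edge','mark','hood','egg_holder','torch']:
    r=finder.masks_of(n,l)
    print(n,l,[(round(float(d['confidence']),2),np.round(d['extent'])) for d in r[:2]])
    if r: np.save(f'pics/{n}_{l}.npy',r[0]['mask'])
print(ctrl.sense()['time'])
for n in ['scene','top']:
    im=cv2.imread(f'pics/{n}0.png')
    # crop
    y0,y1,x0,x1=(60,320,200,600) if n=='scene' else (40,360,180,460)
    cv2.imwrite(f'pics/{n}0c.png',cv2.resize(im[y0:y1,x0:x1],None,fx=1.8,fy=1.8,interpolation=cv2.INTER_CUBIC))
```

```text
scene sash [(0.8, array([293., 136., 381., 222.]))]
scene lip_edge [(0.87, array([292., 132., 379., 222.]))]
scene mark [(0.45, array([294., 131., 380., 221.]))]
scene hood [(0.9, array([278.,  75., 446., 257.]))]
scene egg_holder [(0.82, array([238., 180., 255., 197.])), (0.26, array([292., 136., 383., 221.]))]
scene torch [(0.88, array([316., 253., 325., 280.]))]
top sash [(0.75, array([234., 115., 361., 206.]))]
top lip_edge [(0.9, array([235., 117., 361., 206.]))]
top mark [(0.44, array([217., 148., 234., 164.]))]
top hood [(0.87, array([181.,  19., 380., 223.]))]
top egg_holder [(0.83, array([231., 258., 254., 283.]))]
top torch [(0.72, array([390., 209., 408., 229.]))]
0.75
```

View pics/scene0c.png

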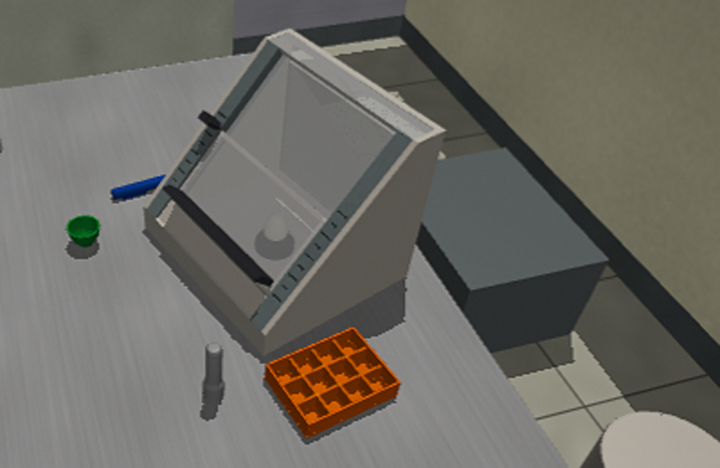

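View pics/top0c.png

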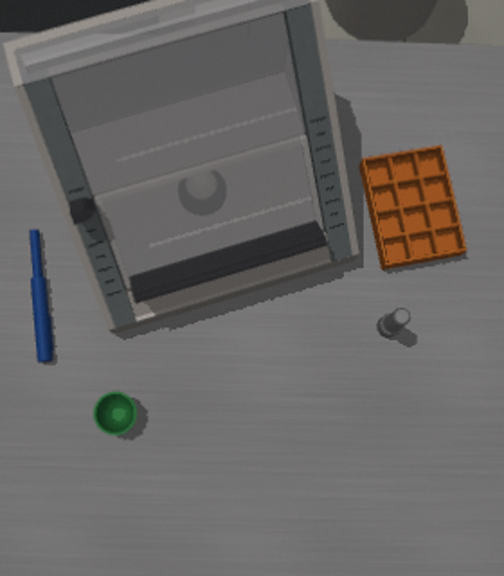

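The scene view shows the lip as a dark bar from about (293,163) to (350,217) and the pointer near (317,127). In the top view the lip runs from (253,200) to (362,170) and the pointer sits near (226,157). I'll zoom in on both.

Run:
```python
import cv2,numpy as np
def crop(n,x0,y0,w,h,f,out):
    im=cv2.imread(f'pics/{n}0.png')[y0:y0+h,x0:x0+w]
    im=cv2.resize(im,None,fx=f,fy=f,interpolation=cv2.INTER_CUBIC)
    im=np.clip(im.astype(float)*1.5,0,255).astype(np.uint8)
    for i in range(0,w,10):
        cv2.putText(im,str(x0+i),(i*f,8),0,.3,(0,255,255),1); cv2.line(im,(i*f,0),(i*f,im.shape[0]),(0,255,255) if i%50==0 else (90,120,90),1)
    for i in range(0,h,10):
        cv2.putText(im,str(y0+i),(0,i*f+8),0,.3,(0,255,255),1); cv2.line(im,(0,i*f),(im.shape[1],i*f),(90,120,90),1)
    cv2.imwrite(out,im)
crop('top',210,140,180,90,4,'pics/ct.png')
crop('scene',270,110,120,150,4,'pics/cs.png')
```

```text
(no output)
```

View pics/ct.png

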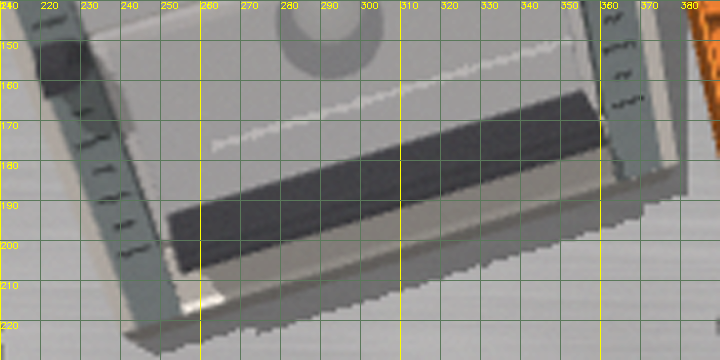

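View pics/cs.png

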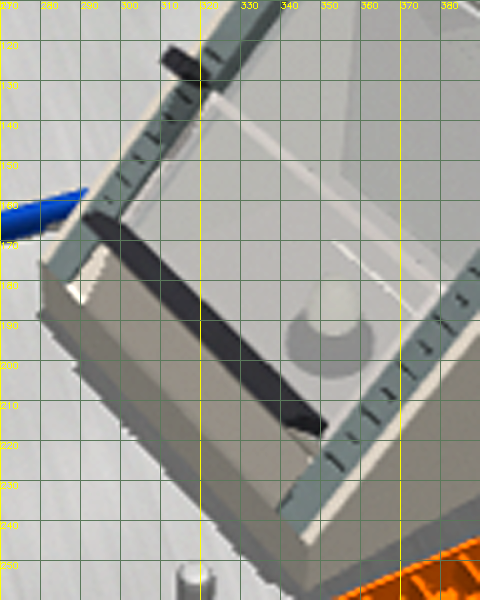

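```bash
cat > h.py <<'E'
import numpy as np,cv2,json
from scipy.optimize import least_squares
from station import camera_model
def proj(cm,P):
    P=np.atleast_2d(P); A=np.array(cm['attitude']); c=(P-cm['position'])@A
    c=c*[1,-1,-1]
    K=np.array([[cm['fx'],0,cm['cx']],[0,cm['fy'],cm['cy']],[0,0,1.]])
    return cv2.projectPoints(c.reshape(-1,1,3),np.zeros(3),np.zeros(3),K,np.array(cm['dist_coeffs']))[0][:,0]
def W(p,L):
    x,y,a=p; L=np.atleast_2d(L); c,s=np.cos(a),np.sin(a)
    return np.c_[x+c*L[:,0]-s*L[:,1],y+s*L[:,0]+c*L[:,1],L[:,2]]
r=np.sqrt(.5)
def S(u,n,y): # u along slope from foot, n outward
    return [-.160+r*u-r*n, y, .05+r*u+r*n]
E
cat > fit.py <<'E'
from h import *
ct,cs=camera_model('top'),camera_model('scene')
F=.3606
obs=[(ct,'foot+',(241,223)),(ct,'foot-',(379,181)),(cs,'foot+',(280,175)),(cs,'foot-',(345.5,245)),
(ct,'lip+',(254.5,208)),(ct,'lip-',(361,177)),(cs,'lip+',(290,164)),(cs,'lip-',(342,217)),
(ct,'mark',(219,162)),(cs,'mark',(310.5,124.5))]
def pts(q):
    p=q[:3]
    return {'foot+':S(0,0,.18),'foot-':S(0,0,-.18),'lip+':S(.055+q[3]-.006,.042,.13),'lip-':S(.055+q[3]-.006,.042,-.13),
     'mark':S(.055+q[4]-.004,.032,.139+.01)}
def res(q):
    P=pts(q); return np.concatenate([proj(c,W(q[:3],P[k]))[0]-o for c,k,o in obs])
s=least_squares(res,[.7,0,.2,.015,.1],loss='soft_l1')
print(s.x); print(np.round(res(s.x).reshape(-1,2),1))
json.dump(list(s.x),open('fit.json','w'))
for n,cm in (('top',ct),('scene',cs)):
    f=4;x0,y0,w,h=(210,20,185,215) if n=='top' else (270,70,185,195)
    im=cv2.imread(f'pics/{n}0.png')[y0:y0+h,x0:x0+w]
    if n=='top': f=2.7
    else: f=3
    im=cv2.resize(im,None,fx=f,fy=f,interpolation=cv2.INTER_CUBIC)
    im=np.clip(im*1.5,0,255).astype(np.uint8)
    q=s.x
    def line(a,b,col):
        uv=(proj(cm,W(q[:3],[a,b]))-[x0,y0]+.5)*f; cv2.line(im,*[tuple(int(v) for v in t) for t in uv],col,1)
    for y in (.18,-.18): line(S(0,0,y),S(F,0,y),(0,255,0))
    for u in (0,F): line(S(u,0,-.18),S(u,0,.18),(0,255,0))
    for uu,nn in ((-.006,.042),(0,.042),(0,.036),(.006,.036),(.006,0)):
        line(S(.055+q[3]+uu,nn,.13),S(.055+q[3]+uu,nn,-.13),(0,0,255))
    line(S(.055+q[4],.0,.139),S(.055+q[4],.032,.139),(255,0,255))
    cv2.imwrite(f'pics/ov_{n}.png',im)
E
python3 fit.py
```

```text
[0.69592187 0.08967507 0.32511564 0.00955333 0.13923359]
[[-1.6  0.5]
 [-0.3 -0.1]
 [-1.2 -0.8]
 [ 1.1  1. ]
 [-0.3  0.6]
 [ 0.3 -0.9]
 [-0.7  0.1]
 [-1.8 -1.7]
 [ 9.3 -0.7]
 [ 2.5  2.5]]
```

View pics/ov_top.png

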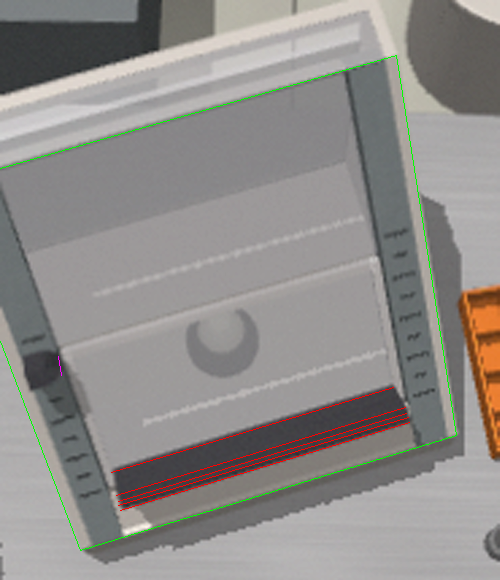

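View pics/ov_scene.png

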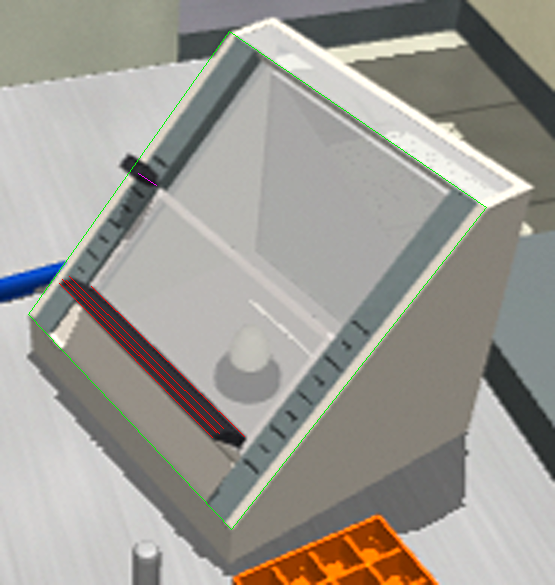

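```bash
cat > b.py <<'E'
from h import *
from station import ctrl
q=json.load(open('fit.json'))
def back(n,uv,z):
    cm=camera_model(n);f=lambda p:proj(cm,[p[0],p[1],z])[0]-uv
    return least_squares(f,[.6,0.]).x
def loc(P):
    a=q[2];d=np.array(P[:2])-q[:2];return np.array([[np.cos(a),np.sin(a)],[-np.sin(a),np.cos(a)]])@d
if __name__=='__main__':
    for nm,n,uv,z in (('egg','top',(243,270),.03),('egg','scene',(246.5,185),.04),('torch','top',(402,215.5),.112),('torch','scene',(320,254),.112)):
        P=back(n,uv,z);print(nm,P,loc(P))
    a=q[2];c,s=np.cos(a),np.sin(a)
    R=np.c_[[r*c,r*s,-r],[r*c,r*s,r],[s,-c,0]]
    st=ctrl.sense();T=np.array(st['tool_rot']);print(np.round(R,3),np.linalg.det(R))
    from scipy.spatial.transform import Rotation as Ro
    print('rotvec tool',Ro.from_matrix(T.T@R).as_rotvec())
    for u,n,y in ((.037,.076,.045),(.037,.15,.045),(.178,.076,.045)):
        P=W(q[:3],S(u,n,y))[0];print(u,n,y,P,'tool shift mm',1000*T.T@(P-st['eef_pos']))
E
python3 b.py
```

```text
egg [0.3746738  0.19801955] [-0.26981188  0.20528126]
egg [0.37885285 0.19679921] [-0.26624156  0.20278997]
torch [ 0.50721584 -0.17805387] [-0.26433798 -0.19342747]
torch [ 0.50987681 -0.18592075] [-0.26432923 -0.2017322 ]
[[ 0.67   0.67   0.319]
 [ 0.226  0.226 -0.948]
 [-0.707  0.707  0.   ]] 1.0000000000000002
rotvec tool [ 2.37224222 -0.98261003  0.30556023]
0.037 0.076 0.045 [0.50379733 0.0724021  0.12990307] tool shift mm [ 162.37370125 -464.62269597 -442.16716203]
0.037 0.15 0.045 [0.45421259 0.05568825 0.18222897] tool shift mm [ 110.04775916 -421.52407843 -471.8404657 ]
0.178 0.076 0.045 [0.59827638 0.10424877 0.22960512] tool shift mm [  62.67172187 -546.74415659 -385.62884747]
```

Both views put the egg holder at hood-local (-0.27, +0.20) and the torch at (-0.26, -0.20). That leaves the middle corridor free, so I'm moving to a staging pose in front of the hood.

```bash
python3 -m pendant '[{"xyz":[-6,-30,-33],"rotation":[0.18,0,0],"gripper":0},{"xyz":[-12,-60,-66],"rotation":[0.36,0,0],"gripper":0},{"xyz":[-20,-90,-100],"rotation":[0.54,0,0],"gripper":0},{"xyz":[-29,-120,-133],"rotation":[0.72,0,0],"gripper":0},{"xyz":[-29,-150,-166],"rotation":[0.9,0,0],"gripper":0},{"xyz":[-29,-180,-200],"rotation":[1.08,0,0],"gripper":0},{"xyz":[-29,-210,-233],"rotation":[1.26,0,0],"gripper":0},{"xyz":[-29,-240,-266],"rotation":[1.44,0,0],"gripper":0}]'; python3 -c "
from b import *
st=ctrl.sense();T=np.array(st['tool_rot']);print(st['joints'],T)
from scipy.spatial.transform import Rotation as Ro
a=q[2];c,s=np.cos(a),np.sin(a)
R=np.c_[[0,0,-1],[c,s,0],[s,-c,0]]
print('rv',Ro.from_matrix(T.T@R).as_rotvec(), 1000*T.T@(np.array([.46,.055,.32])-st['eef_pos']))
"
```

```text
time: 1.75
eef_pos: [0.3366, 0.302, 0.3215]
tool_rot: [[0.0, 0.152, 0.988], [0.001, 0.988, -0.152], [-1.0, 0.001, 0.0]]
force: [0.8, 0.2, 0.0]
gripper_width: 0.0152
[-1.16841128 -0.10852482  0.31514378  1.88826993  0.03406999  1.35594731
 -1.01522235] [[ 2.49199561e-04  1.52381659e-01  9.88321693e-01]
 [ 7.30827194e-04  9.88321432e-01 -1.52381803e-01]
 [-9.99999702e-01  7.60265848e-04  1.34924606e-04]]
rv [ 1.09270291e+00 -2.94147776e-04 -7.56786267e-04] [   1.36672713 -225.33378973  159.58033025]
```

```bash
python3 -m pendant '[{"xyz":[0,-32,23],"rotation":[0.16,0,0],"gripper":0},{"xyz":[0,-64,46],"rotation":[0.32,0,0],"gripper":0},{"xyz":[0,-96,69],"rotation":[0.48,0,0],"gripper":0},{"xyz":[0,-128,92],"rotation":[0.64,0,0],"gripper":0},{"xyz":[0,-160,115],"rotation":[0.8,0,0],"gripper":0},{"xyz":[0,-193,137],"rotation":[0.96,0,0],"gripper":0},{"xyz":[0,-225,160],"rotation":[1.09,0,0],"gripper":0},{"xyz":[0,-225,160],"rotation":[1.09,0,0],"gripper":0}]'; python3 -c "
from b import *
st=ctrl.sense();T=np.array(st['tool_rot']);print(st['joints'],T)
from scipy.spatial.transform import Rotation as Ro
a=q[2];c,s=np.cos(a),np.sin(a)
R=np.c_[[r*c,r*s,-r],[r*c,r*s,r],[s,-c,0]]
print('rv',Ro.from_matrix(T.T@R).as_rotvec(), 1000*T.T@(W(q[:3],S(.03,.16,.045))[0]-st['eef_pos']))
"
```

```text
time: 2.75
eef_pos: [0.4623, 0.0545, 0.3216]
tool_rot: [[0.001, 0.947, 0.322], [-0.0, 0.322, -0.947], [-1.0, 0.001, 0.0]]
force: [0.1, 0.1, -0.1]
gripper_width: 0.0006
[-0.84444869 -0.10730434  0.59355921  1.87319424  0.06168877  1.35713959
 -1.51009061] [[ 7.73952239e-04  9.46907103e-01  3.21506361e-01]
 [-1.57587218e-04  3.21506569e-01 -9.46907335e-01]
 [-9.99999688e-01  6.82195759e-04  3.98051185e-04]]
rv [ 2.24582303e-03 -4.88981880e-04  7.84715194e-01] [137.21361254 -19.36978699  -3.81280094]
```

```bash
python3 -m pendant '[{"xyz":[15,-5,0],"rotation":[0,0,0.15],"gripper":0},{"xyz":[35,-8,0],"rotation":[0,0,0.3],"gripper":0},{"xyz":[60,-12,0],"rotation":[0,0,0.45],"gripper":0},{"xyz":[90,-15,-2],"rotation":[0,0,0.6],"gripper":0},{"xyz":[115,-18,-3],"rotation":[0,0,0.74],"gripper":0},{"xyz":[137,-19,-4],"rotation":[0,0,0.785],"gripper":0},{"xyz":[137,-19,-4],"rotation":[0,0,0.785],"gripper":0}]'
cat > w.py <<'E'
from b import *
import sys
from station import camera
from scipy.spatial.transform import Rotation as Ro
st=ctrl.sense();T=np.array(st['tool_rot']);print(np.round(st['joints'],2),st['time'],st['force'])
a=q[2];c,s=np.cos(a),np.sin(a)
R=np.c_[[r*c,r*s,-r],[r*c,r*s,r],[s,-c,0]]
print('rv',Ro.from_matrix(T.T@R).as_rotvec(), 1000*T.T@(W(q[:3],S(.035,.076,.045))[0]-st['eef_pos']))
d=np.array(st['eef_pos'])-W(q[:3],S(0,0,0))[0]; print('tool u,n,y mm',1000*np.array([d@R[:,1],-d@R[:,0],-d@R[:,2]]))
for n in sys.argv[2:]:
    cm=camera_model(n);im=camera(n);cv2.imwrite(f'pics/{n}{sys.argv[1]}.png',im[:,:,::-1])
    cm['time']=float(st['time']);json.dump({k:np.array(v).tolist() for k,v in cm.items()},open(f'pics/{n}{sys.argv[1]}.json','w'))
E
python3 w.py 1 wrist scene
```

```text
time: 3.62
eef_pos: [0.4939, 0.0511, 0.2361]
tool_rot: [[0.623, 0.705, 0.338], [0.233, 0.245, -0.941], [-0.747, 0.665, -0.012]]
force: [-0.2, 0.2, 0.6]
gripper_width: 0.0003
[-0.7  -0.38  0.52  2.4   0.11  0.36 -1.46] 3.625 [-0.19481765  0.21673732  0.59383559]
rv [ 0.00583742 -0.02235335  0.05759859] [ 90.54940899 -60.5020446  -15.37339309]
tool u,n,y mm [100.69855239 162.55197874  28.01502795]
```

View pics/wrist1.png

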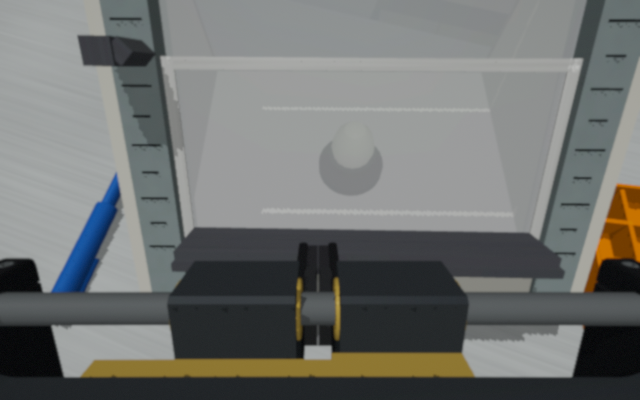

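View pics/scene1.png

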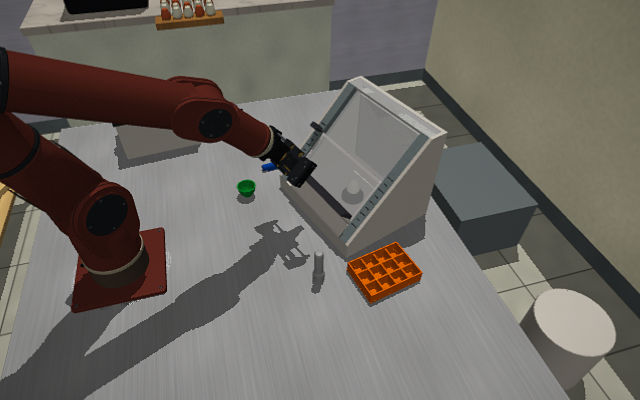

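The wrist view shows the lip from (172,265) to (565,272). The pointer is an arrow with its tip at about (154,52). Joints 2 and 4 are at their limits with the 45° tilt, so I'll use a steeper tool. First I'm refining the fit with this view.

Run:
```python
import cv2,numpy as np
im=cv2.imread('pics/wrist1.png')
def crop(x0,y0,w,h,f,out):
    c=cv2.resize(im[y0:y0+h,x0:x0+w],None,fx=f,fy=f,interpolation=cv2.INTER_CUBIC)
    c=np.clip(c*1.8,0,255).astype(np.uint8)
    for i in range(0,w,10):
        cv2.putText(c,str(x0+i),(i*f,8),0,.3,(0,255,255),1); cv2.line(c,(i*f,0),(i*f,c.shape[0]),(90,140,90),1)
    for i in range(0,h,10):
        cv2.putText(c,str(y0+i),(0,i*f+8),0,.3,(0,255,255),1); cv2.line(c,(0,i*f),(c.shape[1],i*f),(90,140,90),1)
    return c
a=crop(70,20,110,70,5,0);b=crop(160,220,110,60,5,0)
cv2.imwrite('pics/w1c.png',np.vstack([a[:290],b[:300]]))
cv2.imwrite('pics/w1d.png',crop(470,220,130,90,5,0))
```

```text
(no output)
```

View pics/w1c.png

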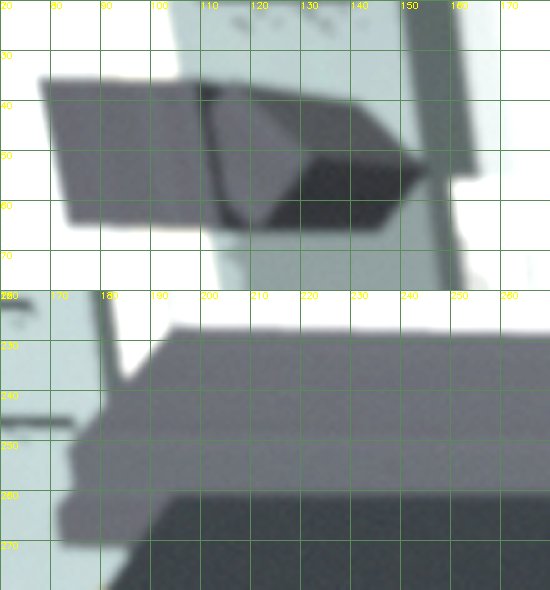

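View pics/w1d.png

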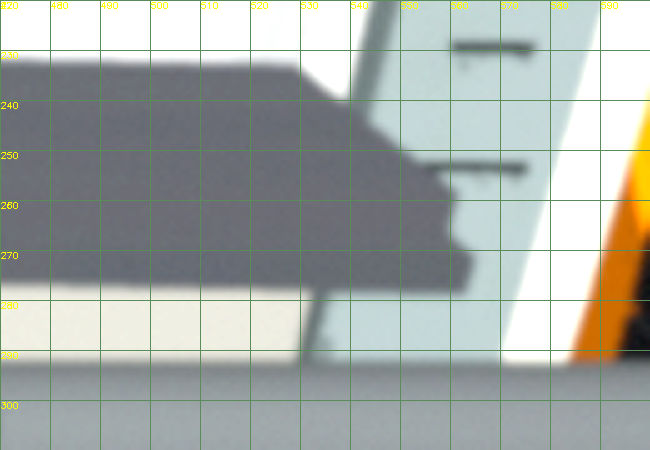

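```bash
cat > fit2.py <<'E'
from h import *
ct,cs=camera_model('top'),camera_model('scene'); cw=json.load(open('pics/wrist1.json'))
obs=[(ct,'foot+',(241,223)),(ct,'foot-',(379,181)),(cs,'foot+',(280,175)),(cs,'foot-',(345.5,245)),
(ct,'lip+',(254.5,208)),(ct,'lip-',(361,177)),(cs,'lip+',(290,164)),(cs,'lip-',(342,217)),
(cw,'lip+',(172,270.5)),(cw,'lip-',(562.5,278)),(cw,'root+',(193.5,227)),(cw,'root-',(529,232.5))]
def pts(q):
    l=.055+q[3]
    return {'foot+':S(0,0,.18),'foot-':S(0,0,-.18),'lip+':S(l-.006,.042,.13),'lip-':S(l-.006,.042,-.13),'root+':S(l+.006,0,.13),'root-':S(l+.006,0,-.13)}
def res(q):
    P=pts(q); return np.concatenate([(proj(c,W(q[:3],P[k]))[0]-o)/(2 if c is cw else 1) for c,k,o in obs])
s=least_squares(res,[.7,0,.3,.015],loss='soft_l1')
q=list(s.x);print(s.x); print(np.round(res(s.x).reshape(-1,2),1))
from scipy.optimize import fsolve
for px in ((131,51),(145,54),(110,37)):
  for y in (.139,):
    w=fsolve(lambda v:proj(cw,W(q[:3],S(.055+v[0],v[1],y)))[0]-px,[.13,.01]);print(px,y,'m',w)
json.dump(q,open('fit.json','w'))
# errors of wrist prediction of lip u alone
for k,px in (('+',(172,270.5)),('-',(562.5,278))):
    w=least_squares(lambda v:proj(cw,W(q[:3],S(.055+v[0]-.006,.042,v[1])))[0]-px,[.01,.13]);print(k,'s,y',w.x)
E
python3 fit2.py
```

```text
[0.69801593 0.0886293  0.32135636 0.00789202]
[[-1.5 -0.6]
 [-0.  -0.6]
 [-0.4 -0.9]
 [ 1.6  1.1]
 [ 0.1  0.1]
 [ 0.6 -1. ]
 [-0.3  0.5]
 [-1.6 -1.1]
 [-0.3 -0.4]
 [ 0.1 -0.2]
 [-1.   0.5]
 [ 1.7  0.7]]
(131, 51) 0.139 m [0.13824775 0.03184077]
(145, 54) 0.139 m [0.13736466 0.01541119]
(110, 37) 0.139 m [0.14392791 0.05093202]
+ s,y [0.00723317 0.12970262]
- s,y [ 0.00762257 -0.12994952]
```

The pointer apex solves to y=139 mm and n=31.8 mm, which matches the stated 32 mm. So mark travel is about 0.138 and the sash is at about 0.008. Next I'm going in under the lip with a steeper tool.

```bash
cat > plan.py <<'E'
from b import *
from scipy.spatial.transform import Rotation as Ro
import sys
s,clear,ax,th,y=map(float,sys.argv[1:6]) # s, clearance below lip edge, mm tip beyond edge, tilt deg, lateral
st=ctrl.sense();T=np.array(st['tool_rot'])
a=q[2];t=np.radians(th)
e=lambda L:W([0,0,a],[L])[0]
X=e([np.sin(t),0,-np.cos(t)]);Y=e([np.cos(t),0,np.sin(t)]);Z=np.cross(X,Y);R=np.c_[X,Y,Z]
E=W(q[:3],S(.055+s-.006,.042,y))[0]
tip=E-(clear/1e3+.0095)*Y+ax/1e3*X
P=tip-.0697*X
print('target',P,'tip z',tip[2],'rv',np.round(Ro.from_matrix(T.T@R).as_rotvec(),3),'shift',np.round(1000*T.T@(P-st['eef_pos']),1))
print('upslope dir in tool after', np.round(R.T@e([r,0,r]),3), 'now',np.round(T.T@e([r,0,r]),3),'in-dir now',np.round(T.T@e([r,0,-r]),3))
d=P-W(q[:3],S(0,0,0))[0];print('joints',np.round(st['joints'],2),'t',st['time'])
E
for th in 32 40; do python3 plan.py .0078 15 -15 $th .045;python3 plan.py .0078 12 28 $th .045; done
```

```text
target [0.4796227  0.06335513 0.1787088 ] tip z 0.11959984944986377 rv [ 0.013 -0.026 -0.168] shift [ 36.7 -45.1 -14.2]
upslope dir in tool after [-0.225  0.974  0.   ] now [-0.059  0.998  0.01 ] in-dir now [0.998 0.058 0.027]
joints [-0.7  -0.38  0.52  2.4   0.11  0.36 -1.46] t 3.725
target [0.50365664 0.07135592 0.14383249] tip z 0.08472353910783707 rv [ 0.013 -0.026 -0.168] shift [ 79.6 -49.4 -13.1]
upslope dir in tool after [-0.225  0.974  0.   ] now [-0.059  0.998  0.01 ] in-dir now [0.998 0.058 0.027]
joints [-0.7  -0.38  0.52  2.4   0.11  0.36 -1.46] t 3.725
target [0.47245838 0.06097016 0.16899782] tip z 0.11560452019069535 rv [ 0.012 -0.027 -0.029] shift [ 39.  -57.2 -14.2]
upslope dir in tool after [-0.087  0.996  0.   ] now [-0.059  0.998  0.01 ] in-dir now [0.998 0.058 0.027]
joints [-0.7  -0.38  0.52  2.4   0.11  0.36 -1.46] t 3.725
target [0.50086379 0.07042619 0.13798627] tip z 0.08459297196563893 rv [ 0.012 -0.027 -0.029] shift [ 82.  -55.5 -13.1]
upslope dir in tool after [-0.087  0.996  0.   ] now [-0.059  0.998  0.01 ] in-dir now [0.998 0.058 0.027]
joints [-0.7  -0.38  0.52  2.4   0.11  0.36 -1.46] t 3.725
```

```bash
python3 -m pendant '[{"xyz":[10,-22,-7],"rotation":[0.01,-0.02,-0.1],"gripper":0},{"xyz":[15,-45,-14],"rotation":[0.013,-0.026,-0.168],"gripper":0}]'; python3 plan.py .0078 15 -15 32 .045
```

```text
time: 3.98
eef_pos: [0.4659, 0.0586, 0.1951]
tool_rot: [[0.502, 0.805, 0.316], [0.166, 0.269, -0.949], [-0.849, 0.528, 0.001]]
force: [0.1, 0.3, -0.2]
gripper_width: 0.0007
target [0.4796227  0.06335513 0.1787088 ] tip z 0.11959984944986377 rv [0.001 0.001 0.002] shift [21.6  3.7 -0.2]
upslope dir in tool after [-0.225  0.974  0.   ] now [-0.227  0.974  0.001] in-dir now [ 0.974  0.227 -0.001]
joints [-0.63 -0.3   0.41  2.39  0.13  0.47 -1.55] t 3.975
```

```bash
python3 -m pendant '[{"xyz":[22,3,0],"rotation":[0,0,0],"gripper":0},{"xyz":[43,4,0],"rotation":[0,0,0],"gripper":0},{"xyz":[64,4,0],"rotation":[0,0,0],"gripper":0},{"xyz":[64,4,0],"rotation":[0,0,0],"gripper":0}]'; python3 plan.py .0078 0 28 32 .045; python3 w.py 2 wrist scene
```

```text
time: 4.47
eef_pos: [0.5012, 0.0698, 0.142]
tool_rot: [[0.501, 0.806, 0.316], [0.166, 0.269, -0.949], [-0.849, 0.528, 0.001]]
force: [-0.4, -0.2, -0.0]
gripper_width: 0.0003
target [0.51331226 0.07457023 0.15019152] tip z 0.09108257027863552 rv [0.    0.001 0.002] shift [-0.1 15.4 -0.7]
upslope dir in tool after [-0.225  0.974  0.   ] now [-0.227  0.974  0.001] in-dir now [ 0.974  0.227 -0.001]
joints [-0.77 -0.11  0.57  2.38 -0.05  0.3  -1.38] t 4.475
[-0.77 -0.11  0.57  2.38 -0.05  0.3  -1.38] 4.475 [-0.3537335  -0.1979205  -0.02483367]
rv [0.0006019  0.00095964 0.22935172] [13.41631129 -3.9420131  -0.70234078]
tool u,n,y mm [41.88942659 88.16940234 44.31326388]
```

View pics/wrist2.png

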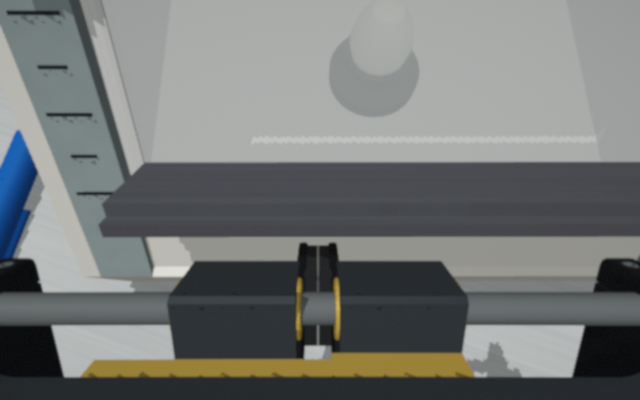

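View pics/scene2.png

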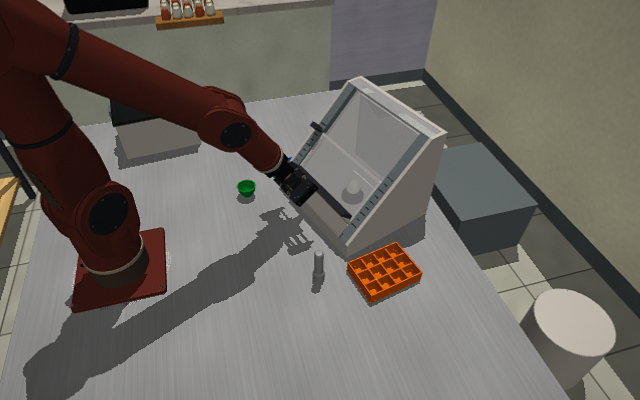

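The hand is under the lip, with the fingertips about 22 mm deep and nothing touching. Now I'm pushing up the slope gently.

```bash
python3 -m pendant '[{"xyz":[-2,8,0],"rotation":[0,0,0],"gripper":0},{"xyz":[-3,13,0],"rotation":[0,0,0],"gripper":0},{"xyz":[-4,17,0],"rotation":[0,0,0],"gripper":0},{"xyz":[-5,22,0],"rotation":[0,0,0],"gripper":0},{"xyz":[-6.5,28,0],"rotation":[0,0,0],"gripper":0},{"xyz":[-8,34,0],"rotation":[0,0,0],"gripper":0},{"xyz":[-9.5,41,0],"rotation":[0,0,0],"gripper":0},{"xyz":[-11,48,0],"rotation":[0,0,0],"gripper":0}]'; python3 w.py 3 wrist
```

```text
time: 5.58
eef_pos: [0.5341, 0.0797, 0.1772]
tool_rot: [[0.501, 0.806, 0.314], [0.165, 0.267, -0.949], [-0.849, 0.528, 0.0]]
force: [-7.8, -1.9, 0.4]
gripper_width: 0.0003
[-0.77 -0.09  0.56  2.28 -0.05  0.39 -1.41] 5.575 [-7.7984278  -1.8764266   0.41361742]
rv [-0.00135834  0.00157212  0.22924902] [ 25.14952724 -51.72551429  -1.66682795]
tool u,n,y mm [91.08540271 88.74000794 43.28954265]
```

View pics/wrist3.png

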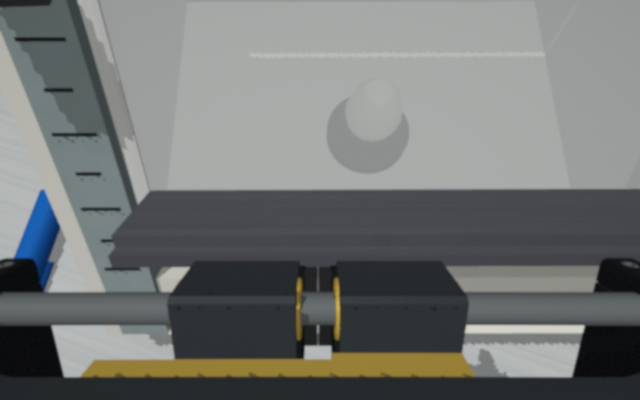

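```bash
cat > ms.py <<'E'
from b import *
import sys
cw=json.load(open(f'pics/wrist{sys.argv[1]}.json'));px=eval(sys.argv[2]);du,n=eval(sys.argv[3]) if len(sys.argv)>3 else (-.006,.042)
w=least_squares(lambda v:proj(cw,W(q[:3],S(.055+v[0]+du,n,v[1])))[0]-px,[.05,.13]);print('s,y',w.x)
E
python3 ms.py 3 '(114,265)'; python3 ms.py 2 '(101,235)'
```

```text
s,y [0.04112246 0.12887576]
s,y [0.00754338 0.13042401]
```

```bash
python3 -m pendant '[{"xyz":[-2,9,0],"rotation":[0,0,0],"gripper":0},{"xyz":[-4,19,0],"rotation":[0,0,0],"gripper":0},{"xyz":[-7,29,0],"rotation":[0,0,0],"gripper":0},{"xyz":[-9,39,0],"rotation":[0,0,0],"gripper":0},{"xyz":[-11,49,0],"rotation":[0,0,0],"gripper":0},{"xyz":[-13.5,59,0],"rotation":[0,0,0],"gripper":0},{"xyz":[-16,68,0],"rotation":[0,0,0],"gripper":0},{"xyz":[-17,74,0],"rotation":[0,0,0],"gripper":0}]'; python3 w.py 4 wrist scene top
```

```text
time: 6.62
eef_pos: [0.5863, 0.097, 0.2318]
tool_rot: [[0.504, 0.805, 0.314], [0.166, 0.267, -0.949], [-0.848, 0.53, 0.001]]
force: [-6.1, -1.6, -0.3]
gripper_width: 0.0007
[-0.78 -0.04  0.57  2.11 -0.08  0.51 -1.4 ] 6.625 [-6.06572954 -1.55183973 -0.26961184]
rv [-0.00092433  0.00172505  0.22663733] [  42.1964684  -127.34696501   -1.65101538]
tool u,n,y mm [168.5708036   88.50531914  43.27526407]
```

View pics/wrist4.png

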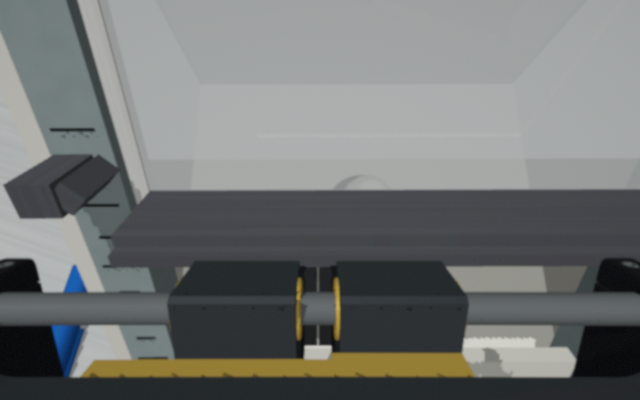

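View pics/scene4.png

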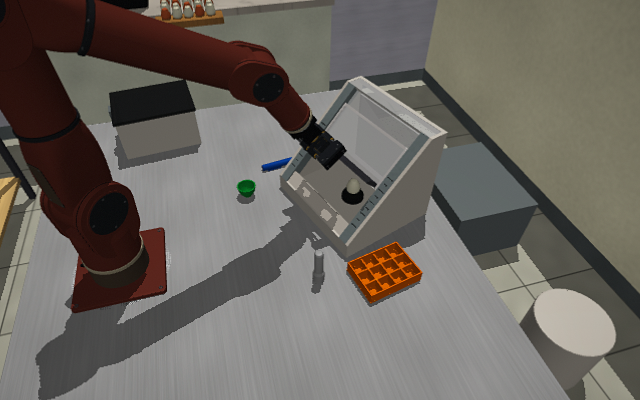

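```bash
cat > z.py <<'E'
import cv2,numpy as np,sys
im=cv2.imread(sys.argv[1]);x0,y0,w,h,f=map(int,sys.argv[3:8])
c=cv2.resize(im[y0:y0+h,x0:x0+w],None,fx=f,fy=f,interpolation=cv2.INTER_CUBIC)
c=np.clip(c*1.8,0,255).astype(np.uint8)
for i in range(0,w,10):
    cv2.putText(c,str(x0+i),(i*f,8),0,.3,(0,255,255),1); cv2.line(c,(i*f,0),(i*f,c.shape[0]),(90,140,90),1)
for i in range(0,h,10):
    cv2.putText(c,str(y0+i),(0,i*f+8),0,.3,(0,255,255),1); cv2.line(c,(0,i*f),(c.shape[1],i*f),(90,140,90),1)
cv2.imwrite(sys.argv[2],c)
E
python3 z.py pics/wrist4.png pics/z4.png 0 150 160 120 5
```

```text
(no output)
```

View pics/z4.png

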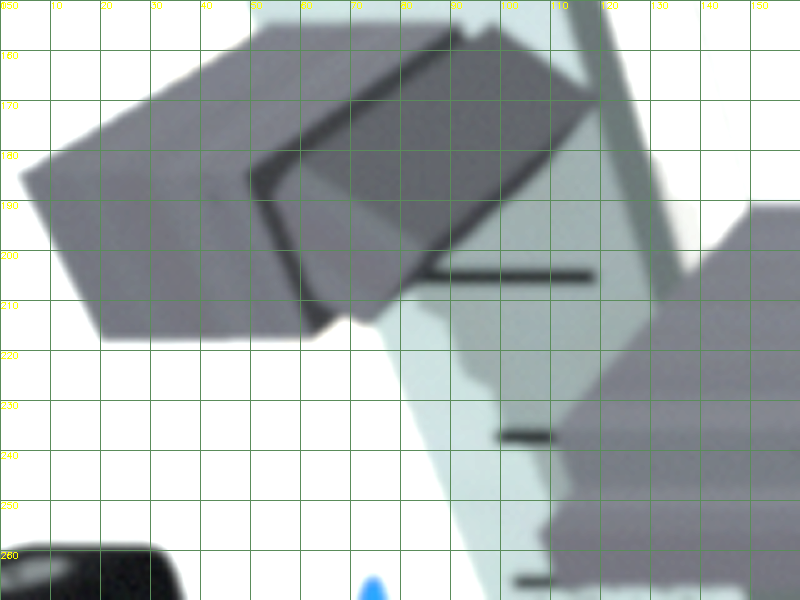

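```bash
python3 ms.py 4 '(110.5,267)'; python3 ms.py 4 '(108,256)' '(0,.042)'; python3 ms.py 4 '(111.5,236)' '(.006,.036)';echo mark; python3 ms.py 4 '(84.5,199)' '(0,.032)'; python3 ms.py 4 '(119.5,170)' '(0,.0)'
```

```text
s,y [0.11779529 0.13047173]
s,y [0.11766095 0.12982326]
s,y [0.11756205 0.12966372]
mark
s,y [0.13922102 0.13817453]
s,y [0.13761592 0.13957313]
```

```bash
python3 -m pendant '[{"xyz":[-1,5,0],"rotation":[0,0,0],"gripper":0},{"xyz":[-2.5,10,0],"rotation":[0,0,0],"gripper":0},{"xyz":[-3.6,15,0],"rotation":[0,0,0],"gripper":0},{"xyz":[-3.6,15.5,0],"rotation":[0,0,0],"gripper":0}]'; python3 w.py 5 wrist scene top; python3 z.py pics/wrist5.png pics/z5.png 0 180 160 120 5
```

```text
time: 7.28
eef_pos: [0.597, 0.1005, 0.2431]
tool_rot: [[0.504, 0.805, 0.314], [0.166, 0.267, -0.949], [-0.848, 0.531, 0.001]]
force: [-2.3, -0.2, -1.7]
gripper_width: 0.0001
[-0.78 -0.03  0.57  2.08 -0.08  0.53 -1.4 ] 7.275 [-2.28690408 -0.16569955 -1.74845175]
rv [-0.00093735  0.0018959   0.22591417] [  45.70893962 -142.97048361   -1.74754813]
tool u,n,y mm [184.57497032  88.52598659  43.17019611]
```

View pics/z5.png

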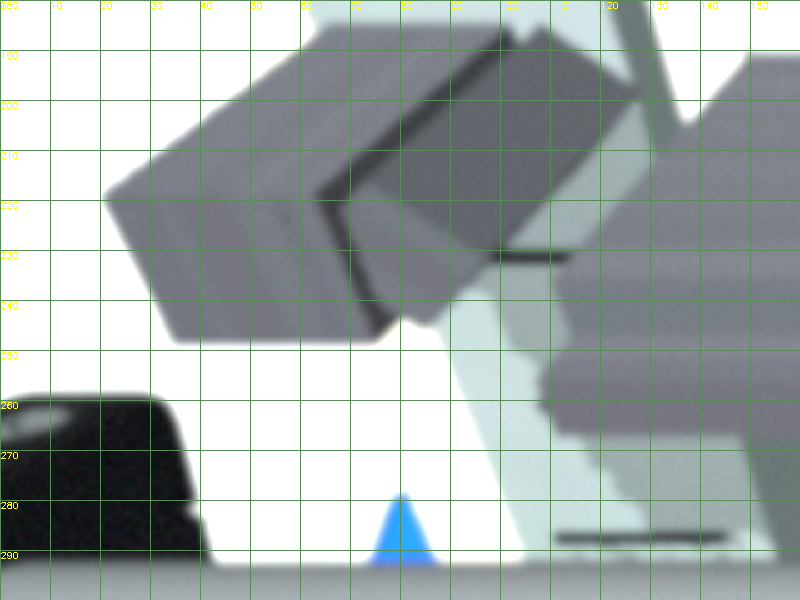

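```bash
python3 ms.py 5 '(110.5,267)'; python3 ms.py 5 '(108,256)' '(0,.042)'; python3 ms.py 5 '(111.5,236)' '(.006,.036)';echo mark; python3 ms.py 5 '(97,231)' '(0,.032)'; python3 ms.py 5 '(126.5,199)' '(0,.0)'; python3 z.py pics/scene5.png pics/zs5.png 290 100 100 90 7;python3 z.py pics/top5.png pics/zt5.png 205 120 100 80 7
```

```text
s,y [0.13384012 0.13037912]
s,y [0.13370264 0.12973381]
s,y [0.13360612 0.12957593]
mark
s,y [0.13945159 0.13783523]
s,y [0.13744541 0.14038819]
```

View pics/zs5.png

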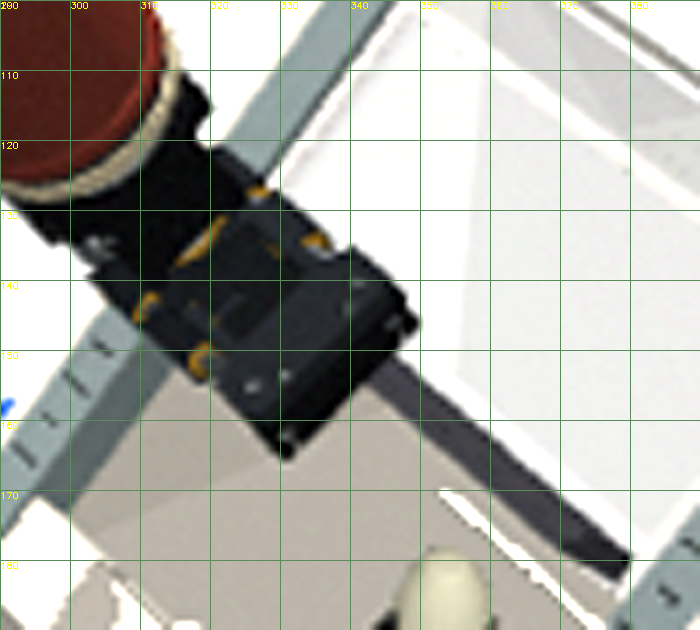

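View pics/zt5.png

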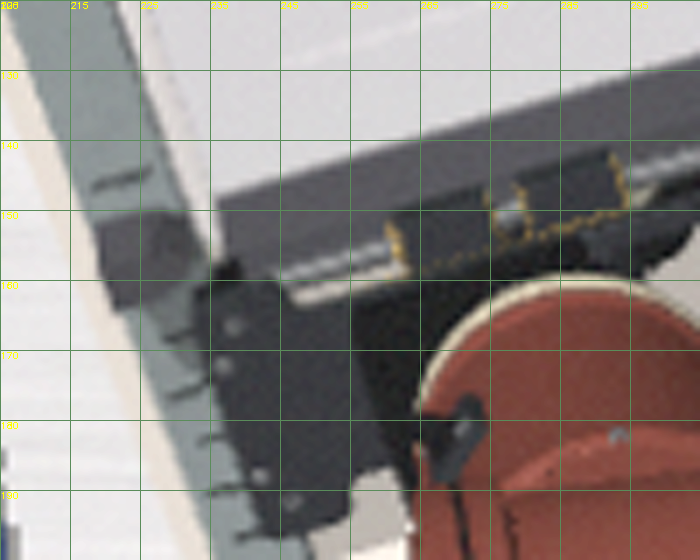

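Run:
```python
from b import *
cs={k:json.load(open(f'pics/wrist{k}.json')) for k in (1,4,5)}
O={1:((131,51),(145,54)),4:((84.5,199),(119.5,170)),5:((97,231),(126.5,199))}
for k in O:
  for i in (0,1):
    w=least_squares(lambda v:proj(cs[k],W(q[:3],S(.055+v[0],v[1],.139)))[0]-O[k][i],[.13,.02]);print(k,i,w.x,w.cost)
w=least_squares(lambda v:np.concatenate([proj(cs[k],W(q[:3],S(.055+v[0],v[1],v[2])))[0]-O[k][0] for k in O]),[.13,.02,.139]);print(w.x,w.fun)
w=least_squares(lambda v:np.concatenate([proj(cs[k],W(q[:3],S(.055+v[0],v[1],v[2])))[0]-O[k][1] for k in O]),[.13,.02,.139]);print(w.x,w.fun)
```

```text
1 0 [0.13824775 0.03184077] 3.2311742677852644e-27
1 1 [0.13736466 0.01541119] 8.077935669463161e-27
4 0 [0.13860027 0.03088503] 3.2311742677852644e-26
4 1 [0.13805019 0.00095231] 2.0194839173657902e-27
5 0 [0.13838085 0.0304213 ] 2.0194839173657902e-26
5 1 [0.13871671 0.00228681] 6.462348535570529e-27
[0.13827427 0.03027842 0.13939545] [ 0.70707589  0.08944343  0.12076342 -0.02483924 -0.65944132  0.01980604]
[ 0.13742187 -0.00029947  0.14155975] [ 7.55182889  0.96604185 -3.66693559  0.11028668 -2.01231045 -0.2406851 ]
```

```bash
python3 -m pendant '[{"xyz":[-0.4,1.8,0],"rotation":[0,0,0],"gripper":0},{"xyz":[-0.8,3.6,0],"rotation":[0,0,0],"gripper":0},{"xyz":[-1,4.5,0],"rotation":[0,0,0],"gripper":0},{"xyz":[-1,4.5,0],"rotation":[0,0,0],"gripper":0}]'; python3 w.py 6 wrist; python3 z.py pics/wrist6.png pics/z6.png 0 180 160 120 5
```

```text
time: 7.92
eef_pos: [0.5998, 0.1014, 0.2461]
tool_rot: [[0.504, 0.805, 0.314], [0.166, 0.267, -0.949], [-0.848, 0.53, 0.001]]
force: [-3.9, 0.4, -1.6]
gripper_width: 0.0005
[-0.78 -0.02  0.57  2.07 -0.09  0.54 -1.4 ] 7.925 [-3.90593325  0.37719242 -1.63131291]
rv [-0.00098191  0.00184978  0.22631199] [  46.69376735 -147.05455936   -1.73592242]
tool u,n,y mm [188.78077199  88.50970574  43.17073947]
```

View pics/z6.png

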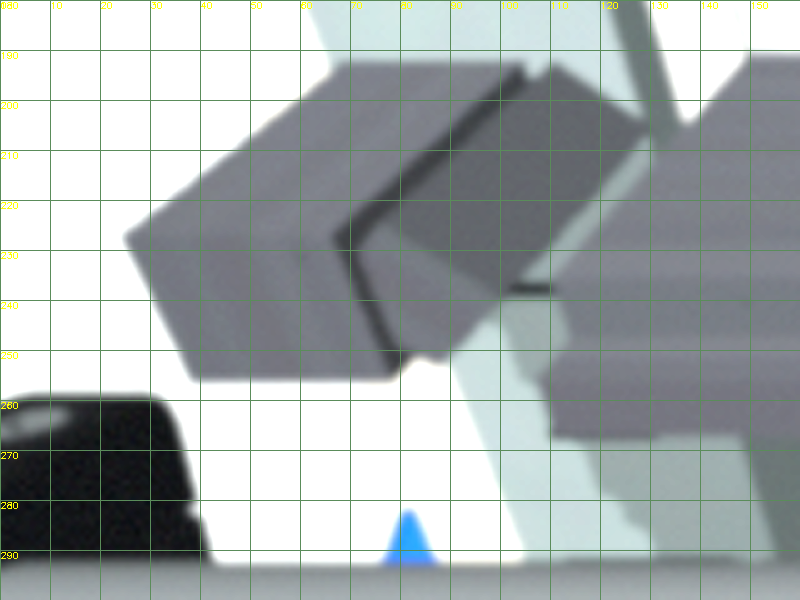

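```bash
python3 ms.py 6 '(110,267.5)'; python3 ms.py 6 '(108,256)' '(0,.042)'; python3 ms.py 6 '(111.5,236.5)' '(.006,.036)';echo mark; python3 ms.py 6 '(100,239.5)' '(0,.0305)';  python3 ms.py 6 '(100,239.5)' '(0,.032)'
```

```text
s,y [0.13776093 0.13065182]
s,y [0.1378962  0.12971526]
s,y [0.13754177 0.12962886]
mark
s,y [0.1380825  0.13898865]
s,y [0.13915294 0.13788067]
```

Lip and mark now read 0.1377 and 0.138, essentially level. I'll back off, downslope first and then straight out, and check with a square-on view.

```bash
python3 -m pendant '[{"xyz":[1,-4,0],"rotation":[0,0,0],"gripper":0},{"xyz":[2,-10,0],"rotation":[0,0,0],"gripper":0},{"xyz":[-15,-12,0],"rotation":[0,0,0],"gripper":0},{"xyz":[-40,-12,0],"rotation":[0,0,0],"gripper":0},{"xyz":[-70,-12,0],"rotation":[0,0,0],"gripper":0},{"xyz":[-95,0,0],"rotation":[0,0,0],"gripper":0},{"xyz":[-110,15,0],"rotation":[0,0,0],"gripper":0},{"xyz":[-110,15,0],"rotation":[0,0,0],"gripper":0}]'; python3 w.py 7 wrist scene top
```

```text
time: 8.98
eef_pos: [0.5573, 0.0871, 0.3492]
tool_rot: [[0.507, 0.803, 0.314], [0.167, 0.265, -0.95], [-0.846, 0.534, 0.0]]
force: [-0.0, -0.0, -0.2]
gripper_width: 0.0006
[-0.76 -0.24  0.48  2.01  0.11  0.78 -1.57] 8.975 [-0.01623782 -0.02404597 -0.23433269]
rv [-0.00155536  0.00175767  0.22234571] [ 157.29929561 -164.32112538   -1.95180853]
tool u,n,y mm [229.96072106 193.19499476  43.00986164]
```

View pics/wrist7.png

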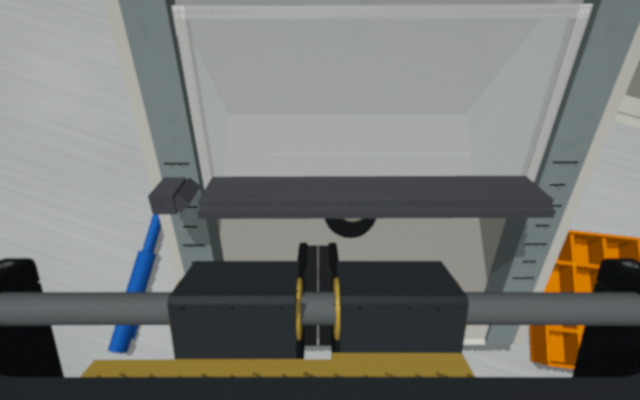

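View pics/scene7.png

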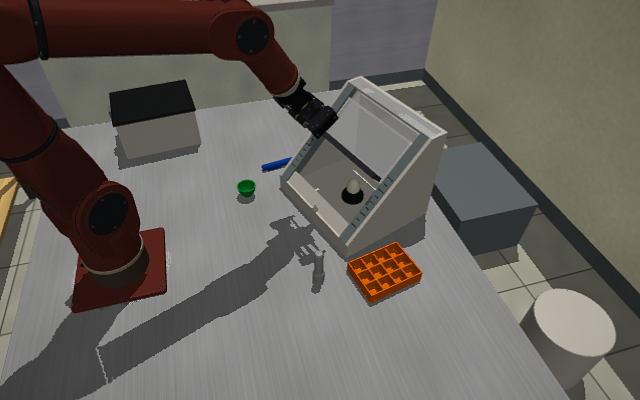

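```bash
python3 -m pendant '[{"xyz":[6,-25,0],"rotation":[0,0,0],"gripper":0},{"xyz":[12,-50,0],"rotation":[0,0,0],"gripper":0},{"xyz":[18,-75,0],"rotation":[0,0,0],"gripper":0},{"xyz":[24,-100,0],"rotation":[0,0,0],"gripper":0},{"xyz":[28,-120,0],"rotation":[0,0,0],"gripper":0},{"xyz":[28,-120,0],"rotation":[0,0,0],"gripper":0}]'; python3 w.py 8 wrist scene top;python3 z.py pics/wrist8.png pics/z8.png 80 0 160 120 5
```

```text
time: 9.88
eef_pos: [0.4725, 0.0591, 0.2577]
tool_rot: [[0.501, 0.807, 0.313], [0.165, 0.266, -0.95], [-0.85, 0.528, 0.001]]
force: [0.4, -0.2, -0.9]
gripper_width: 0.0005
[-0.63 -0.37  0.38  2.29  0.15  0.64 -1.59] 9.875 [ 0.43357217 -0.2285321  -0.90684295]
rv [-0.00171024  0.00221402  0.22969179] [127.86774147 -39.09332227  -1.94449304]
tool u,n,y mm [102.17653866 191.61325829  43.23495905]
```

View pics/z8.png

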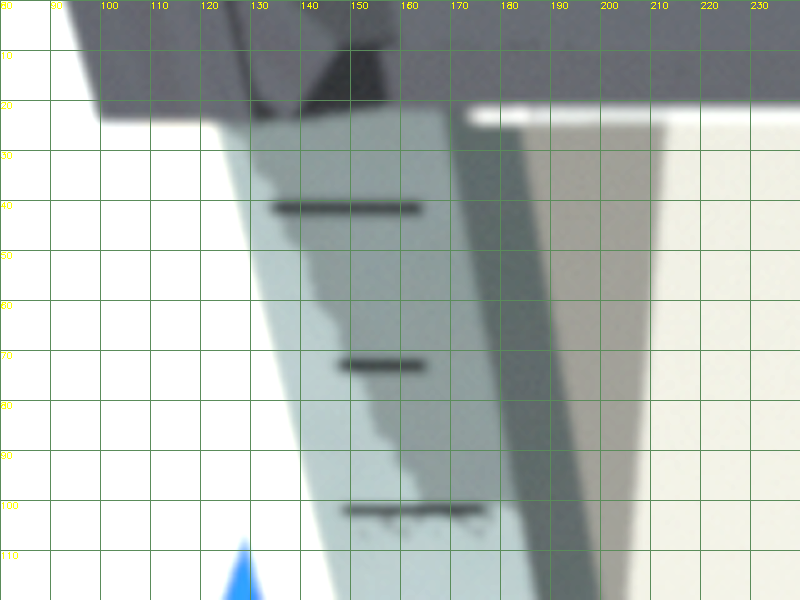

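View pics/wrist8.png

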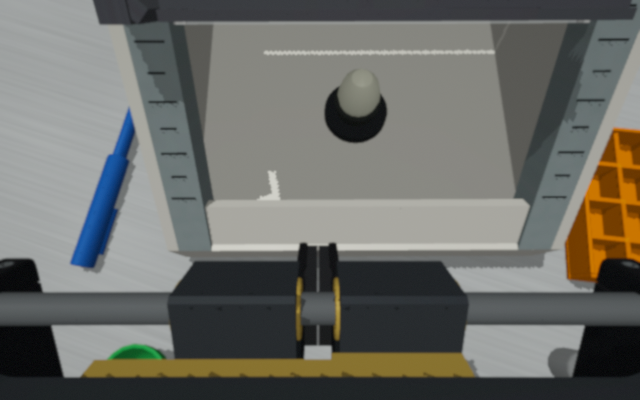

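View pics/scene8.png

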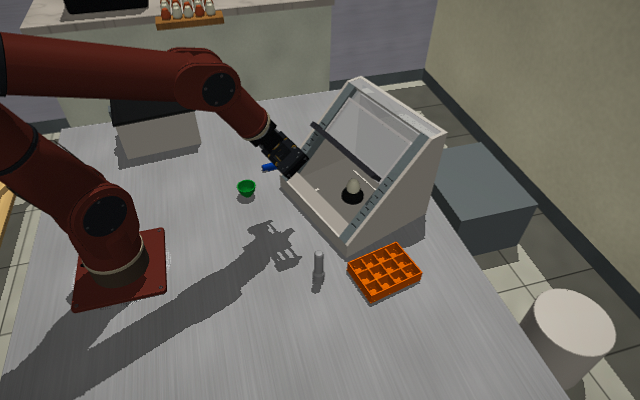

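Nothing is touching now. The lip and pointer are at the top edge of the frame, so I'm rising 22 mm for a square view.

```bash
python3 -m pendant '[{"xyz":[-3,11,0],"rotation":[0,0,0],"gripper":0},{"xyz":[-5,22,0],"rotation":[0,0,0],"gripper":0},{"xyz":[-5,22,0],"rotation":[0,0,0],"gripper":0}]'; python3 w.py 9 wrist;python3 z.py pics/wrist9.png pics/z9.png 80 0 160 120 5
```

```text
time: 10.4
eef_pos: [0.4903, 0.0654, 0.277]
tool_rot: [[0.505, 0.804, 0.314], [0.166, 0.267, -0.949], [-0.847, 0.532, 0.001]]
force: [0.2, -0.5, -0.3]
gripper_width: 0.0003
[-0.64 -0.34  0.38  2.24  0.14  0.66 -1.58] 10.4 [ 0.17458178 -0.46161824 -0.27549247]
rv [-0.00063913  0.00187195  0.22491973] [133.96445742 -65.88326834  -1.66773845]
tool u,n,y mm [129.10098128 191.89937297  43.51577691]
```

View pics/z9.png

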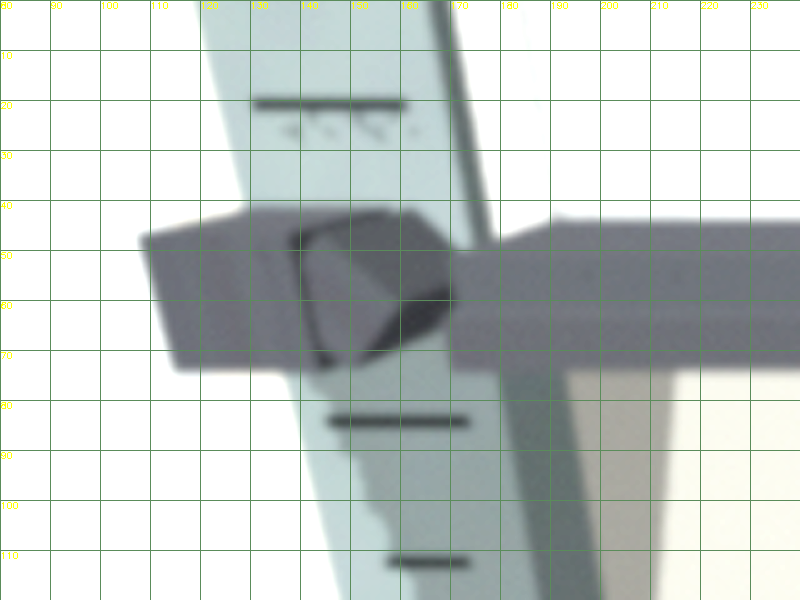

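```bash
python3 ms.py 9 '(170,73.5)';python3 ms.py 9 '(192,44)' '(.006,0)'; python3 ms.py 9 '(160,60.5)' '(0,.0305)';  python3 ms.py 9 '(160,60.5)' '(0,.032)'
python3 - <<'E'
import cv2
im=cv2.imread('pics/wrist9.png').astype(int).sum(2)
for x in (176,185,195): print(x,im[40:80,x])
E
```

```text
s,y [0.13863305 0.12990004]
s,y [0.13829348 0.12755196]
s,y [0.13817785 0.1389154 ]
s,y [0.13839107 0.13830065]
176 [234 217 209 201 193 192 189 191 196 201 206 201 200 197 197 197 194 196
 199 195 196 202 201 200 194 192 194 195 192 192 191 191 191 204 232 258
 270 272 272 273]
185 [490 491 490 480 447 371 271 212 206 202 206 204 199 198 196 198 200 197
 199 199 196 200 203 197 194 192 193 194 194 193 193 192 195 189 186 182
 186 183 185 186]
195 [481 475 448 376 280 219 208 204 206 204 204 204 199 196 198 194 196 197
 196 200 197 200 206 197 195 192 192 190 190 192 192 192 197 214 240 267
 273 274 273 269]
```

The square-on view agrees: the lip bottom edge at row 73.5 gives 0.1385, and the pointer apex at (160,60.5) gives 0.1383. The hand is clear and the other objects haven't moved, so I'm handing in.

```bash
python3 -c "
from station import ctrl
print(ctrl.hand_in(), ctrl.sense()['time'])"
```

```text
the job is handed in; nothing more can be done
the job is handed in; nothing more can be done
```

The window is pushed up to the pointer and left standing there, with the hand clear of it. I handed the job in at about 10.4 s.

I used closed fingertips beneath the lip and pushed up the slope in four short stages. The readings I took after each stage were about 8 N or less. I then backed off downslope and out.

- **Level:** in the final square-on wrist view the lip reads 0.1383 to 0.1386 m of travel and the pointer tip 0.1382 to 0.1384 m. That is within about 0.5 mm.
- **Disagreement:** the more slanted view taken before backing off put the lip 0.3 to 1.5 mm low. I trusted the square view because it has the least parallax.
- **Pointer:** it read about 0.138 m before and after, so it was not shifted.
- **Other objects:** the egg holder, torch, wand and tray look unmoved in the scene view. I compared these by eye and did not measure them.
- **Contact:** force after withdrawing was about zero, and nothing was touching.

The arm could not hold the planned 45° tilt because two joints reached their range limits on the approach. I used about 32° from vertical instead, so the fingers pushed with their sides against the lip's lower front edge rather than flat on its underside.

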